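Reverse the ratchet and back the plug off a pressure vessel

ROBOT

A 6-joint arm with a two-finger parallel gripper is mounted at the origin on a cart in front of the work surface, level with it; the furniture and walls round the work are solid. World frame = base frame: x ahead of the robot, y to its left, z up, the work surface at z = 0. Lengths are in m, angles in rad, forces in N, time in s.
With the tool pointing down it reaches from about 0.425 to 0.95 m from the base axis. Payload 3.5 kg.
Tool frame: the origin (TCP) lies at the very end of the fingers, on their centre line; the grasp point (between the pads) lies ctrl.grip_point_offset behind it (ctrl.grip_point_offset is the distance from the TCP to the grasp point, in m); z points along the fingers, y is the direction in which the jaws open and shut (so a half turn about z gives the same grasp; the last joint's range is limited). The gripper opens to 85 mm and grips with 20 to 120 N. Pads are 22 mm wide; open, the fingers measure 114 mm over their backs; the gripper's body (76 mm by 85 mm) begins 54 mm behind the grasp point. The pads swing forward as they close: fully open they stand 13 mm farther back than shut.
Start: joints at [1.048, 0.286, 1.577, -0, 1.279, -0.15], TCP at [0.246, 0.629, 0.231] pointing down, gripper open.
Joint ranges: [-2.77, 2.77], [-0.9, 2.22], [0.21, 2.48], [-1.53, 4.67], [0.24, 2.81], [-2.84, 2.84]. Speed limits (rad/s): [2.79, 2.79, 3.14, 3.14, 3.14, 3.14].

INTERFACE

Orientations are given as a unit quaternion [x, y, z, w].
In Python, from plant import telemetry, imaging, ticket, finder, ctrl gives the robot as it stands. The module is installed in compiled form; this text tells all that it offers.
- The arm moves only by the shell command python3 -m crank 'ROWS' [FORCE]. ROWS is JSON, a list of rows, each a list of 7 numbers: the shift along the tool's x, y, z scaled (see below), then the turn, a rotation vector about the tool's x, y, z scaled (see below), then the opening, from 0 (shut) to 1 (fully open). A call has 1 to 12 rows; each row is the pose to reach, as a shift and turn from the pose commanded when the call began, along the tool's axes at that moment; what a row does not reach only later rows make up. The controller multiplies each number of a shift by 0.15 m and each number of a turn by 90 degrees. A row lasts 1/10 s, in which the tool goes at most 50 mm and 8.59 degrees, less where a joint would pass 70% of its speed; a pose out of reach is approached as far as the arm can. A call with a number of a shift or a turn outside -1 to 1 is refused whole. A call with a gripper value outside its range is refused whole. The fingers move at their own pace and stop on an object; FORCE is the grip in N (left out, the last holds). Time passes only in rows, so rows that repeat a pose let the fingers close. It gives the time, the measured TCP pose, the force and the opening at its end, in the units of the state.
- telemetry.get_state(): the state, without advancing time (a new reading comes with each control period).
- imaging.read_camera(name): name is "scene" or "top" or "wrist"; returns a dict with "pixels" (384x512x3 uint8, red, green, blue), "vfov" (degrees; the focal length in pixels is half the picture's height over the tangent of half this angle, whatever the lens; pixels are square), "cx", "cy" (the principal point, pixels), "rvec" (rotation vector, rad) and "tvec" (3), from world to camera coordinates, as OpenCV has them. Camera axes: x right, y down, z forward; pixel columns grow to the right and rows downward; lengths in m; the calibration is good to about 2 mm. The wrist camera is an equidistant fisheye: a pixel r from the principal point sees the ray r / f radians off the axis. A picture is of the moment at which its call begins. There is no depth.
- ticket.sign_off(): hands the job in, once; it reports no verdict.
Trained networks look in a picture, given as the dict that the camera call returned (one of the last four; its "shot" number tells which), for a name from the list of things; names that differ only in an ending like _2 or _b are one class to them, and where a whole thing is asked for, a point or a joint stands for the part that bears it (a point fixed in the world has none). Each returns a list of dicts, best first, with "confidence" (0 to 1); they miss things now and then, are a little off and sometimes report something else, mostly with a low value. They report only what shows in the picture. A call takes as long as a camera call.
- finder.masks_of(label, picture): "pixels" (384x512 bool, what is visible of it) and "extent" ([left, top, right, bottom] in pixels, round what is visible of it).
- finder.pinpoint(label, picture): "location" ([row, column] in pixels: a listed point, or the origin of a listed thing).
The state is a dict: "time": time; "qpos": joint angles; "dq": joint speeds; "joint_efforts": joint torques, N m; "eef_pos": TCP position; "tcp_rot": TCP orientation; "contact_force": force on the tool from outside, world axes, zero at the start; "wrist_torque": the same for the moment, N m; "opening": opening from 0.0 (shut) to 1.0 (fully open).
Only numpy, scipy, OpenCV 4.12 (cv2) and the standard library are available. Lean on these libraries where they do the work, as an engineer would, in place of code of your own. Each camera call takes 0.05 s, during which the arm holds its last target.

TASK

The plug of the small pressure vessel is tight and the ratchet on it is still set to tighten. Lightly push the ratchet's direction lever over to the loosening side (plain right-hand thread: loosening is counter-clockwise seen from above), then swing the ratchet handle counter-clockwise to unscrew the plug until its lug comes up against the rubber-sleeved stop pin; lean on the handle there for a moment with clear but gentle pressure (about 15 N at the grip, not over 20 N) so that it is surely home, and let go. Do not push on the plug or the stop collar directly, and leave the things standing round about where they are.

Things in the scene. Friction and masses are not known exactly. Their poses are not given: they have to be found in the camera images.
- vessel: Steel pressure vessel, round, 80 mm across, on a dark foot plate 150 x 120 x 12 mm fixed to the bench; origin under the centre of the foot plate, z up through the axis of vessel, plug and ratchet. Vessel top 60 mm up.
- ratchet: Ratchet that stays seated on the plug and turns about the vessel's axis: round head 72 mm across, neck 36 mm wide out to 76 mm from the axis (both 74 to 96 mm above the bench), then a straight handle. Origin on the axis, 74 mm up; its x axis runs out along the handle, z up. Takes 0.25 N m to swing by itself, stays where left, swings 1.6 rad either way from pointing to the vessel's -x.
- grip (a point): Middle of the handle's round black grip (21 mm thick, 100 to 162 mm from the axis), 130 mm from the axis, 85 mm above the bench: push or hold here to swing. Between neck and grip is a shank 14 mm wide. The ratchet's wheel has 10 teeth: up to 0.65 rad of free swing before it drives the plug.
- direction_lever (a joint): Angle (rad) of the small dark direction lever on top of the neck, stops at -0.30 and +0.30; an over-centre spring (about 2 N at the tip) snaps it to either side. Negative: leans to the clockwise side, ratchet tightens (drives clockwise, clicks freely counter-clockwise). Positive: leans to the counter-clockwise side, ratchet loosens. May rest at 0.15 to 0.30 until the pawl drops into a tooth.
- lever_tip (a point): Top centre of the lever's upright thumb peg, 10 mm thick, from 97 to 113 mm above the bench; 32 mm from the lever's pivot, which lies 40.5 mm out from the axis on the handle's centre line. The peg swings 9.5 mm to either side of that line.
- hex_plug: Steel hex plug with a round flange 60 mm across between vessel and ratchet; one square lug 10 mm wide reaches out to 48 mm from the axis, 60 to 69 mm above the bench. Turns about the vessel's axis with about 0.4 N m of friction plus 0.8 N m per rad/s; it cannot be turned further clockwise. Origin on the axis at bench height.
- lug_face (a point): Middle of the lug's leading (counter-clockwise) face, 42 mm from the axis, 65 mm above the bench.
- stop_collar: Aluminium ring 95 mm across round the vessel's neck, with an upright pin in a rubber sleeve, 12 mm thick, 42 mm from the axis, top 74 mm above the bench. Stays fixed; where the pin stands differs each time. Origin on the axis at bench height.
- stop_face (a point): Point of the rubber sleeve that the lug meets, 65 mm above the bench. The lug reaches it after about 0.7 to 1.2 rad of plug rotation; the rubber gives 1 to 2 mm, so swing on gently past first touch until the load has risen from about 5 N (plain turning) to 15 N at the grip.
- beaker: Clear beaker 67 mm wide, 81 mm high, a bystander; origin under its centre.
- timer: Lab timer 62 x 64 x 20 mm lying on the bench, a bystander; origin under its centre.
- tube: Screw-cap tube 34 mm wide, 100 mm high, standing, a bystander; origin under its centre.
- pcr_plate_b: White well plate 88 x 130 x 16 mm lying in front of the vessel under the handle's sweep, a bystander; origin under its centre.

How it is judged:
On the way, in this order (a step that is already met when the one before it is completed fails the run):
1. the direction lever is over on the loosening side, the plug still tight (value of joint direction_lever above 0.08 rad and distance of lug_face from where it was at the start of the episode below 0.005 m), for 0.2 s.
2. the plug is turning loose with the lever on the loosening side (distance of lug_face from where it was at the start of the episode above 0.012 m and value of joint direction_lever above 0.08 rad), for 0.1 s.
3. the lug is pressed on the rubber stop, not crushing it (about 12 to 20 N at the grip) (contact force between hex_plug and stop_collar above 20 N and distance between lug_face and stop_face below 0.004 m), for 0.25 s.
At the end, for the whole second after the job is handed in: The plug's lug rests at the rubber stop (faces within 4 mm), the direction lever is still on the loosening side (above 0.08 rad), plug and ratchet are at rest (distance between lug_face and stop_face below 0.004 m and value of joint direction_lever above 0.08 rad and angular speed of each of hex_plug, ratchet below 0.05 rad/s); the robot touches nothing.
It fails at once if the rubber stop is crushed: lug on pin above 65 N (well over 20 N at the grip) (contact force between hex_plug and stop_collar above 65 N).
It fails at once if the plug is turned by hand instead of by the ratchet (contact force between the fingers and hex_plug above 3 N).
It fails at once if the stop collar is pushed directly (contact force between the fingers and stop_collar above 3 N).
It fails at once if a bystander is disturbed (distance of any of beaker, timer, tube, pcr_plate_b from where it was at the start of the episode above 0.02 m).
It also fails if it takes over 58 s, if anything falls off the work surface, if the arm or the gripper's body presses on something with over 40 N, if the wrist force passes 120 N, or if a joint passes its speed limit or range.

## Working session

There is one attempt and no reset: what is moved stays moved. The work goes in short steps, Python scripts to look and compute and a shell command to move; the robot and the scene stay as the last step left them, time stands still between calls to the robot, and variables do not carry over. Pictures are saved under pics/ and viewed, and the job is handed in when it is done.

```bash
mkdir -p pics; cat > h.py <<'E'
import numpy as np, cv2
from plant import telemetry, imaging, ticket, finder, ctrl
def shot(n,save=None):
    p=imaging.read_camera(n)
    if save: cv2.imwrite('pics/'+save,cv2.cvtColor(p['pixels'],cv2.COLOR_RGB2BGR))
    return p
def ray(p,uv):
    f=192/np.tan(np.radians(p['vfov'])/2)
    R=cv2.Rodrigues(np.array(p['rvec'],float))[0]; t=np.array(p['tvec'],float)
    x=(uv[0]-p['cx'])/f; y=(uv[1]-p['cy'])/f
    d=np.array([x,y,1.])
    if p.get('n')=='wrist':
        r=np.hypot(x,y); d=np.array([x/r*np.sin(r),y/r*np.sin(r),np.cos(r)])
    return -R.T@t, R.T@d
def onz(p,uv,z):
    c,d=ray(p,uv); return c+d*(z-c[2])/d[2]
E
python3 - <<'E'
from h import *
s=telemetry.get_state(); print({k:np.round(v,3).tolist() for k,v in s.items()}); print(ctrl.grip_point_offset)
for n in ['scene','top']:
    p=shot(n,n+'0.png'); print(n,p['vfov'],p['cx'],p['cy'],[k for k in p])
    for l,z in [('vessel',0),('ratchet',.074),('grip',.085),('lever_tip',.113),('lug_face',.065),('stop_face',.065),('beaker',0),('timer',0),('tube',0),('pcr_plate_b',0)]:
        r=finder.pinpoint(l,p)
        for q in r[:2]:
            v,u=q['location']; print(l,round(q['confidence'],2),round(u),round(v),onz(p,(u,v),z).round(4))
E
```

```text
{'time': 0.0, 'qpos': [1.048, 0.287, 1.578, -0.0, 1.279, -0.15], 'dq': [-0.001, -0.0, -0.0, 0.001, 0.001, 0.001], 'joint_efforts': [0.001, -40.598, -29.262, -0.0, 0.006, 0.0], 'eef_pos': [0.245, 0.628, 0.23], 'tcp_rot': [0.185, 0.983, -0.001, -0.0], 'contact_force': [0.122, 0.165, -0.196], 'wrist_torque': [-0.03, -0.035, 0.053], 'opening': 1.0}
0.0187
scene 51.66790478000428 254.49350358447305 192.77475391656318 ['pixels', 'vfov', 'cx', 'cy', 'rvec', 'tvec', 'shot']
vessel 0.6 217 216 [ 0.6232 -0.0285  0.    ]
ratchet 0.68 219 203 [ 0.6102 -0.0349  0.074 ]
grip 0.94 174 232 [0.5541 0.0784 0.085 ]
lever_tip 0.4 189 206 [0.5927 0.0334 0.113 ]
lug_face 0.67 235 210 [ 0.5844 -0.0677  0.065 ]
stop_face 0.74 220 218 [ 0.5727 -0.03    0.065 ]
stop_face 0.71 235 196 [ 0.6247 -0.0772  0.065 ]
beaker 0.65 159 177 [0.7883 0.0969 0.    ]
beaker 0.37 218 217 [ 0.6178 -0.0289  0.    ]
timer 0.87 363 253 [ 0.4272 -0.3371  0.    ]
tube 0.76 292 168 [ 0.7197 -0.2587  0.    ]
pcr_plate_b 0.98 195 290 [0.4441 0.0631 0.    ]
top 54.74088989693037 259.3883063922363 189.7629169195268 ['pixels', 'vfov', 'c
[... 165 characters left out ...]
.074 ]
ratchet 0.33 227 199 [ 0.6047 -0.0391  0.074 ]
grip 0.84 188 214 [0.5619 0.0748 0.085 ]
grip 0.74 328 257 [ 0.4325 -0.3206  0.085 ]
lever_tip 0.63 230 196 [ 0.6076 -0.052   0.113 ]
lever_tip 0.47 202 206 [0.5809 0.0282 0.113 ]
lug_face 0.49 237 203 [ 0.5945 -0.0658  0.065 ]
stop_face 0.61 241 189 [ 0.6363 -0.0783  0.065 ]
stop_face 0.17 230 204 [ 0.5908 -0.0469  0.065 ]
beaker 0.71 188 144 [0.8003 0.0955 0.    ]
beaker 0.46 239 189 [ 0.6487 -0.0667  0.    ]
timer 0.58 330 259 [ 0.4263 -0.3405  0.    ]
tube 0.58 302 165 [ 0.7198 -0.2696  0.    ]
tube 0.23 330 258 [ 0.4296 -0.3401  0.    ]
pcr_plate_b 0.79 196 253 [0.4544 0.0659 0.    ]
pcr_plate_b 0.21 304 162 [ 0.7307 -0.2758  0.    ]
```

```bash
python3 - <<'E'
import cv2
for n,x,y in [('scene',120,140),('top',150,120)]:
    a=cv2.imread(f'pics/{n}0.png'); cv2.imwrite(f'pics/{n}0z.png',cv2.resize(a[y:y+150,x:x+190],None,fx=4,fy=4,interpolation=cv2.INTER_CUBIC))
E
```

```text
(no output)
```

View pics/scene0.png

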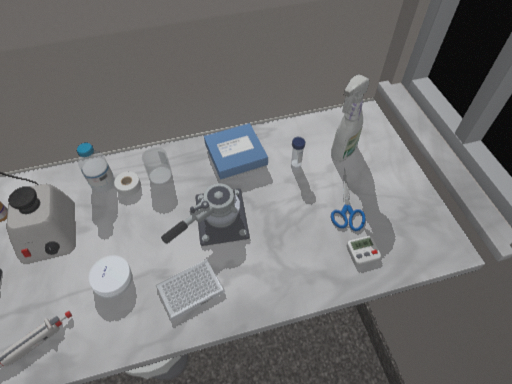

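```bash
sleep 0.1
```

```text
(no output)
```

View pics/scene0z.png

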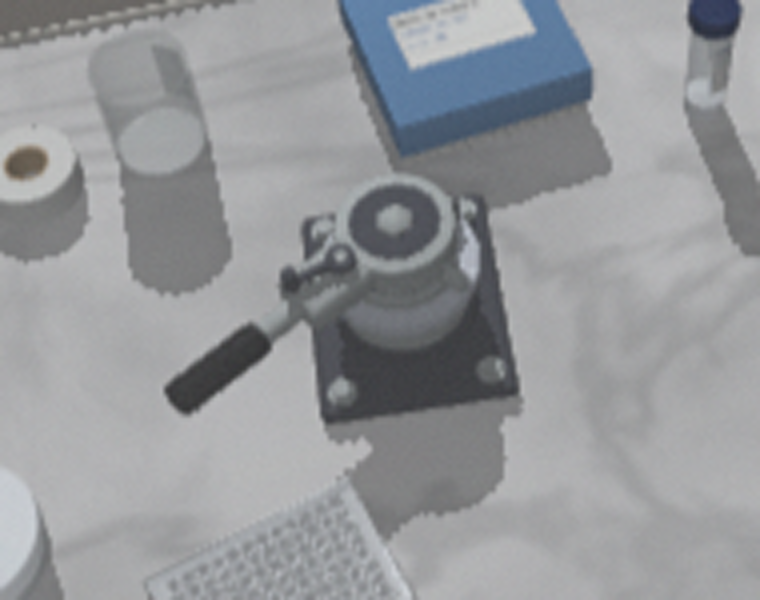

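View pics/top0z.png

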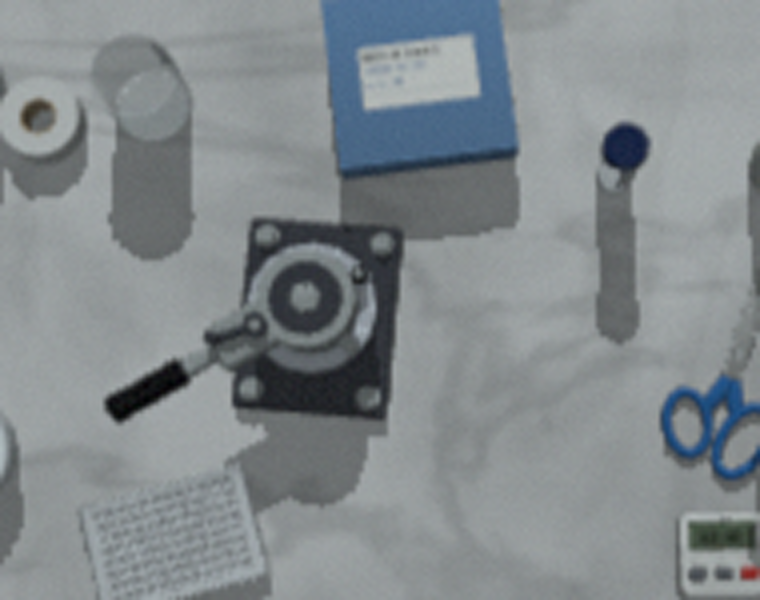

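```bash
cat >> h.py <<'E'
def tri(ps,uvs):
    A=np.zeros((3,3));b=np.zeros(3)
    L=[]
    for p,uv in zip(ps,uvs):
        c,d=ray(p,uv); d=d/np.linalg.norm(d); P=np.eye(3)-np.outer(d,d); A+=P;b+=P@c; L.append((c,P))
    X=np.linalg.solve(A,b); return X,[np.linalg.norm(P@(X-c)) for c,P in L]
def proj(p,X):
    f=192/np.tan(np.radians(p['vfov'])/2)
    R=cv2.Rodrigues(np.array(p['rvec'],float))[0]; q=R@np.array(X,float)+np.array(p['tvec'],float)
    if p.get('n')=='wrist':
        h=np.hypot(q[0],q[1]); a=np.arctan2(h,q[2])*f; return np.array([p['cx']+q[0]/h*a,p['cy']+q[1]/h*a])
    return np.array([p['cx']+f*q[0]/q[2],p['cy']+f*q[1]/q[2]])
E
python3 - <<'E'
from h import *
s,t=shot('scene'),shot('top')
S=lambda x,y:(120+x/4-.4,140+y/4-.4)
T=lambda x,y:(150+x/4-.4,120+y/4-.4)
for n,a,b in [('hub',(395,218),(305,297)),('pegtip',(290,275),(213,335)),('pivot',(343,257),(255,323)),('gripend',(178,400),(117,407)),('gripin',(258,340),(177,375)),('pin',(465,225),(360,275))]:
    X,e=tri([s,t],[S(*a),T(*b)]); print(n,X.round(4),np.round(e,4))
# plate corners z=.012 in top
print([onz(t,T(*q),.012).round(3) for q in [(252,220),(402,231),(385,419),(234,408)]])
c=np.mean([onz(t,T(*q),.012) for q in [(252,220),(402,231),(385,419),(234,408)]],0);print(c)
E
```

```text
hub [ 0.6163 -0.0377  0.1001] [0.0002 0.0002]
pegtip [0.5898 0.0275 0.1059] [0.0004 0.0004]
pivot [ 0.5982 -0.0026  0.1   ] [0.0008 0.0008]
gripend [0.5432 0.1016 0.0797] [0.001 0.001]
gripin [0.5634 0.0542 0.0902] [0.0013 0.0013]
pin [ 0.6395 -0.0778  0.047 ] [0.005 0.005]
[array([0.694, 0.013, 0.012]), array([ 0.682, -0.104,  0.012]), array([ 0.536, -0.088,  0.012]), array([0.547, 0.027, 0.012])]
[ 0.614825   -0.03803127  0.012     ]
```

```bash
r='[-0.934,-0.682,0,0,0,0,0]'; python3 -m crank '[[-0.934,-0.682,0,0,0,0,0],[-0.934,-0.682,0,0,0,0,0],[-0.934,-0.682,0,0,0,0,0],[-0.934,-0.682,0,0,0,0,0]]'
python3 -m crank '[[-0.934,-0.682,0,0,0,0,0],[-0.934,-0.682,0,0,0,0,0],[-0.934,-0.682,0,0,0,0,0],[-0.934,-0.682,0,0,0,0,0]]'
python3 -m crank '[[-0.934,-0.682,0,0,0,0,0],[-0.934,-0.682,0,0,0,0,0],[-0.934,-0.682,0,0,0,0,0],[-0.934,-0.682,0,0,0,0,0]]'
python3 -m crank '[[-0.934,-0.682,0,0,0,0.452,0],[-0.934,-0.682,0,0,0,0.452,0],[-0.934,-0.682,0,0,0,0.452,0],[-0.934,-0.682,0,0,0,0.452,0],[-0.934,-0.682,0,0,0,0.452,0],[-0.934,-0.682,0,0,0,0.452,0]]'
python3 - <<'E'
from h import *
s=telemetry.get_state(); print({k:np.round(v,3).tolist() for k,v in s.items()})
for n in ['wrist','scene','top']: shot(n,n+'1.png')
E
```

```text
time: 1.6
eef_pos: [0.3406, 0.4796, 0.2314]
tcp_rot: [0.186, 0.982, -0.0, 0.0]
contact_force: [-0.3, 0.8, 0.2]
opening: 0.331
time: 2.0
eef_pos: [0.4339, 0.3331, 0.2316]
tcp_rot: [0.187, 0.982, -0.0, 0.001]
contact_force: [-0.3, 0.7, 0.7]
opening: -0.001
time: 2.4
eef_pos: [0.5272, 0.1865, 0.2317]
tcp_rot: [0.187, 0.982, -0.0, 0.001]
contact_force: [0.8, 1.0, 0.1]
opening: 0.002
time: 3.0
eef_pos: [0.619, 0.0424, 0.2311]
tcp_rot: [0.516, 0.857, -0.0, -0.0]
contact_force: [-0.4, 0.4, -0.1]
opening: 0.001
{'time': 3.0, 'qpos': [-0.095, 0.168, 1.717, 0.0, 1.257, -0.581], 'dq': [0.027, -0.015, 0.015, 0.002, -0.001, -0.081], 'joint_efforts': [-0.695, -35.537, -29.331, -0.029, -0.021, 0.324], 'eef_pos': [0.619, 0.042, 0.231], 'tcp_rot': [0.516, 0.857, -0.0, -0.0], 'contact_force': [-0.402, 0.438, -0.11], 'wrist_torque': [0.09, 0.024, -0.019], 'opening': 0.001}
```

View pics/wrist1.png

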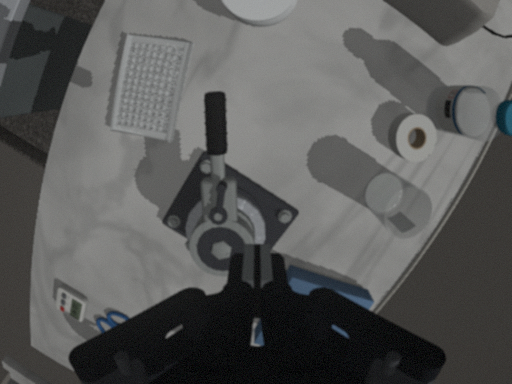

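View pics/scene1.png

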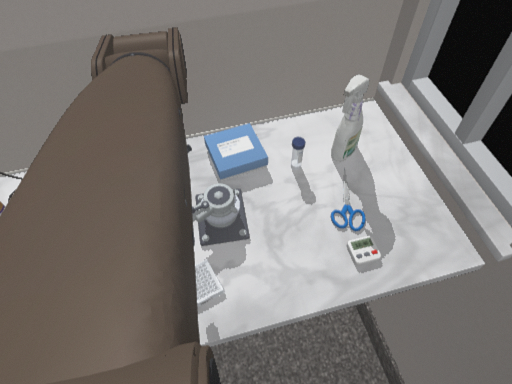

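```bash
python3 - <<'E'
from h import *
p=shot('wrist'); p['n']='wrist'; t=shot('top')
im=cv2.cvtColor(p['pixels'],cv2.COLOR_RGB2BGR)
ax=np.array([.6155,-.038]); th=np.radians(118); r=np.array([np.cos(th),np.sin(th)]); tt=np.array([-r[1],r[0]])
for z,q in [(.1,ax),(.113,ax+.071*r-.0095*tt),(.1,ax+.0405*r),(.085,ax+.13*r),(.085,ax+.1*r),(.085,ax+.162*r)]:
    print(proj(p,[*q,z]).round(1)); 
s=6;x0,y0=150,130
a=cv2.resize(im[y0:y0+95,x0:x0+130],None,fx=s,fy=s,interpolation=cv2.INTER_CUBIC)
for z,q in [(.1,ax),(.113,ax+.071*r-.0095*tt),(.1,ax+.0405*r)]:
    u=proj(p,[*q,z]); cv2.circle(a,(int((u[0]-x0+.5)*s),int((u[1]-y0+.5)*s)),4,(0,0,255),1)
cv2.imwrite('pics/w1z.png',a)
for l in ['lever_tip','lug_face','stop_face','grip','ratchet']:
    for q in finder.pinpoint(l,p)[:2]: print(l,q)
E
```

```text
[217.6 251. ]
[222.3 190.7]
[215.5 215.7]
[214.2 124.3]
[215.1 154.3]
[213.6  91.6]
lever_tip {'location': [191.5, 217.7], 'confidence': 0.74}
lug_face {'location': [249.0, 192.7], 'confidence': 0.59}
grip {'location': [127.1, 211.4], 'confidence': 0.77}
ratchet {'location': [242.8, 224.1], 'confidence': 0.55}
```

View pics/w1z.png

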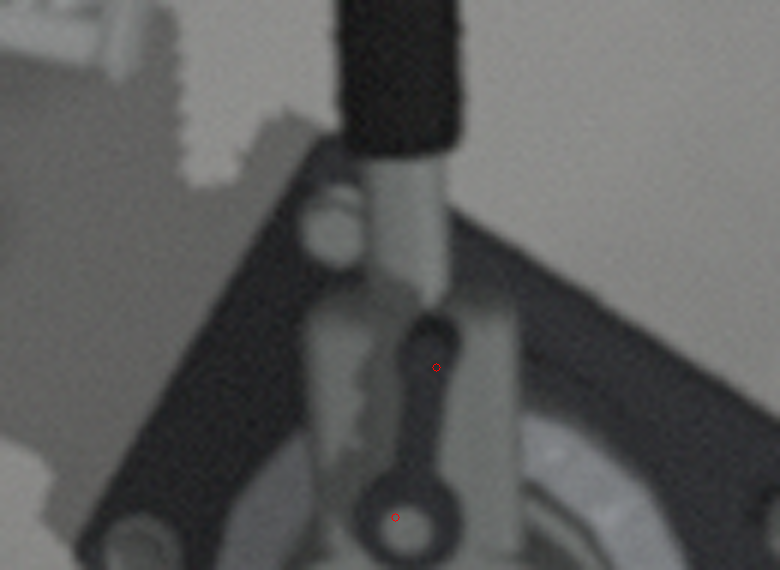

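```bash
python3 -m crank '[[0.02,0,0.3,0,0,0,0],[0.02,0,0.6,0,0,0,0],[0.02,0,0.854,0,0,0,0],[0.02,0,0.854,0,0,0,0]]'
python3 - <<'E'
from h import *
p=shot('wrist','w2.png')
im=cv2.imread('pics/w2.png'); cv2.imwrite('pics/w2z.png',cv2.resize(im[90:290,150:350],None,fx=3,fy=3,interpolation=cv2.INTER_CUBIC))
E
```

```text
time: 3.9
eef_pos: [0.6123, 0.0466, 0.0963]
tcp_rot: [0.515, 0.857, -0.003, -0.006]
contact_force: [-0.3, 0.8, -0.7]
opening: 0.002
```

View pics/w2z.png

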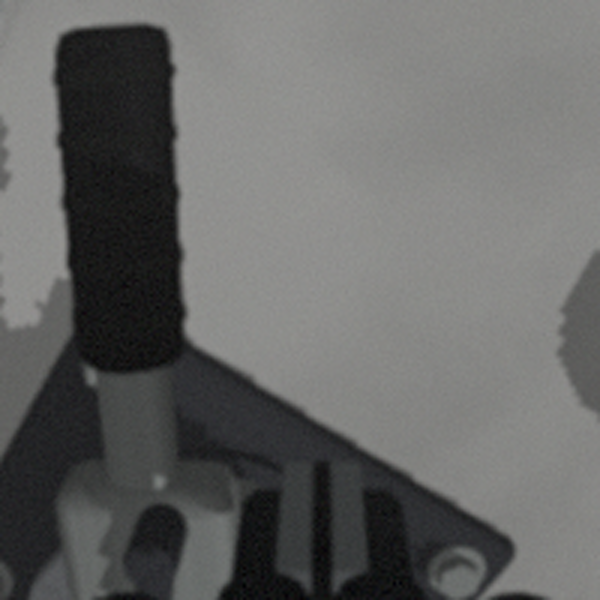

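```bash
python3 -m crank '[[0,0,0,0,0,0,0],[0,0,0,0,0,0,0]]'
```

```text
time: 4.15
eef_pos: [0.6196, 0.0459, 0.1068]
tcp_rot: [0.515, 0.857, 0.001, 0.003]
contact_force: [0.5, 0.5, 0.5]
opening: 0.001
```

```bash
python3 -m crank '[[0,-0.02,0,0,0,0,0],[0,-0.04,0,0,0,0,0],[0,-0.06,0,0,0,0,0],[0,-0.08,0,0,0,0,0],[0,-0.08,0,0,0,0,0],[0,-0.08,0,0,0,0,0]]'
python3 - <<'E'
from h import *
p=shot('wrist','w3.png')
im=cv2.imread('pics/w3.png'); cv2.imwrite('pics/w3z.png',cv2.resize(im[190:310,150:300],None,fx=4,fy=4,interpolation=cv2.INTER_CUBIC))
E
```

```text
time: 4.75
eef_pos: [0.6065, 0.0404, 0.1032]
tcp_rot: [0.515, 0.857, -0.0, -0.0]
contact_force: [0.0, -0.4, 0.9]
opening: -0.002
```

View pics/w3z.png

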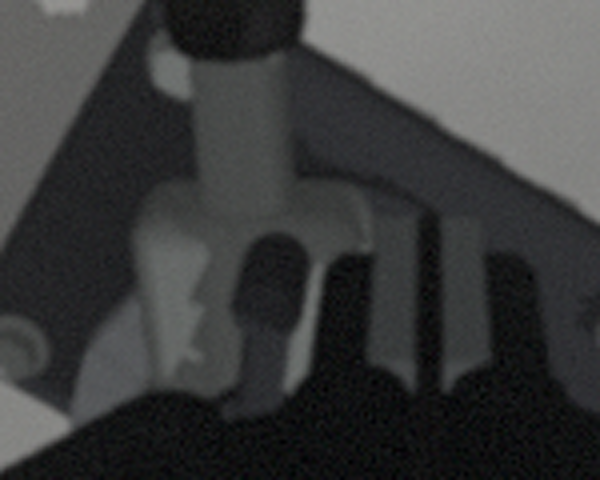

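```bash
python3 -m crank '[[0,-0.02,0,0,0,0,0],[0,-0.04,0,0,0,0,0],[0,-0.055,0,0,0,0,0],[0,-0.07,0,0,0,0,0],[0,-0.085,0,0,0,0,0],[0,-0.085,0,0,0,0,0]]'
python3 -m crank '[[0,-0.015,0,0,0,0,0],[0,-0.03,0,0,0,0,0],[0,-0.03,0,0,0,0,0]]'
python3 - <<'E'
from h import *
p=shot('wrist','w4.png')
im=cv2.imread('pics/w4.png'); cv2.imwrite('pics/w4z.png',cv2.resize(im[190:310,150:300],None,fx=4,fy=4,interpolation=cv2.INTER_CUBIC))
E
```

```text
time: 5.4
eef_pos: [0.5949, 0.0341, 0.1031]
tcp_rot: [0.515, 0.857, -0.0, -0.0]
contact_force: [0.5, -0.6, 0.5]
opening: -0.001
time: 5.7
eef_pos: [0.5917, 0.0323, 0.1034]
tcp_rot: [0.515, 0.857, 0.0, 0.001]
contact_force: [0.2, 0.3, -0.7]
opening: -0.004
```

View pics/w4z.png

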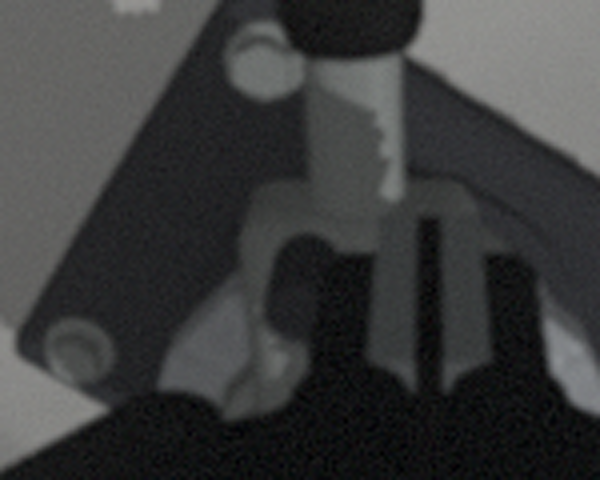

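```bash
python3 -m crank '[[0,0.05,0,0,0,0,0],[0,0.12,0,0,0,0,0],[0,0.2,0,0,0,0,0],[0,0.2,-0.2,0,0,0,0],[0,0.2,-0.2,0,0,0,0]]'
python3 - <<'E'
from h import *
p=shot('wrist','w5.png')
im=cv2.imread('pics/w5.png'); cv2.imwrite('pics/w5z.png',cv2.resize(im[150:270,130:280],None,fx=4,fy=4,interpolation=cv2.INTER_CUBIC))
E
```

```text
time: 6.25
eef_pos: [0.6215, 0.0468, 0.1372]
tcp_rot: [0.515, 0.857, 0.002, 0.003]
contact_force: [0.2, -0.4, 1.6]
opening: 0.002
```

View pics/w5z.png

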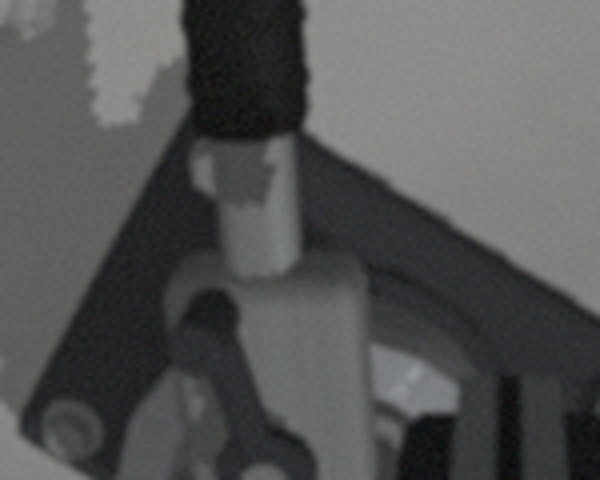

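```bash
python3 -m crank '[[0.2,0,0,0,0,0,0],[0.377,-0.05,0,0,0,0,0],[0.377,-0.05,0.12,0,0,0,0],[0.377,-0.05,0.24,0,0,0,0],[0.377,-0.05,0.37,0,0,0,0],[0.377,-0.05,0.37,0,0,0,0],[0.377,-0.05,0.37,0,0,0,0]]'
python3 - <<'E'
from h import *
p=shot('wrist','w6.png')
R,s=.13,-.025
for f in np.arange(.05,.61,.05): print(round(f,2),round((R*(np.cos(f)-1)-s*np.sin(f))/.15,3),round(-(R*np.sin(f)+s*(np.cos(f)-1))/.15,3),round(-f/(np.pi/2),3))
E
```

```text
time: 7.0
eef_pos: [0.5844, 0.093, 0.0769]
tcp_rot: [0.515, 0.857, -0.0, -0.001]
contact_force: [0.2, 0.1, 0.3]
opening: -0.0
0.05 0.007 -0.044 -0.032
0.1 0.012 -0.087 -0.064
0.15 0.015 -0.131 -0.095
0.2 0.016 -0.176 -0.127
0.25 0.014 -0.22 -0.159
0.3 0.011 -0.264 -0.191
0.35 0.005 -0.307 -0.223
0.4 -0.004 -0.351 -0.255
0.45 -0.014 -0.394 -0.286
0.5 -0.026 -0.436 -0.318
0.55 -0.041 -0.478 -0.35
0.6 -0.057 -0.518 -0.382
```

View pics/w6.png

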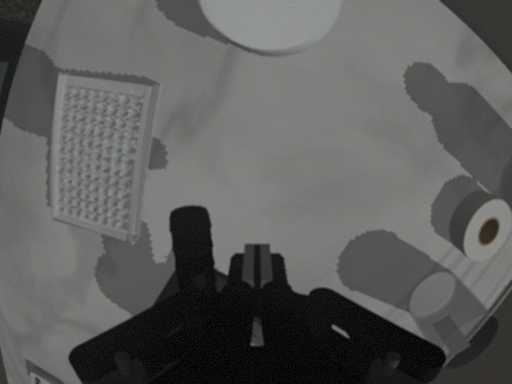

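```bash
python3 -m crank '[[0,-0.03,0,0,0,0,0],[0,-0.05,0,0,0,0,0],[0,-0.067,0,0,0,0,0],[0,-0.067,0,0,0,0,0]]'
python3 -m crank '[[0.004,-0.022,0,0,0,-0.016,0],[0.007,-0.044,0,0,0,-0.032,0],[0.012,-0.087,0,0,0,-0.064,0],[0.015,-0.131,0,0,0,-0.095,0],[0.016,-0.176,0,0,0,-0.127,0],[0.014,-0.22,0,0,0,-0.159,0],[0.011,-0.264,0,0,0,-0.191,0],[0.011,-0.264,0,0,0,-0.191,0]]'
python3 - <<'E'
from h import *
p=shot('wrist','w7.png');t=shot('top','t7.png');s=shot('scene','s7.png')
a=np.hstack([cv2.imread('pics/w7.png')[150:330,130:330],cv2.imread('pics/t7.png')[110:290,150:350]])
cv2.imwrite('pics/c7.png',cv2.resize(a,None,fx=2,fy=2,interpolation=cv2.INTER_CUBIC))
E
```

```text
time: 7.45
eef_pos: [0.5757, 0.0879, 0.0781]
tcp_rot: [0.515, 0.857, 0.0, 0.0]
contact_force: [0.8, 0.5, -0.3]
opening: -0.002
time: 8.25
eef_pos: [0.5404, 0.0707, 0.0783]
tcp_rot: [0.381, 0.924, 0.0, 0.001]
contact_force: [1.2, -0.8, 0.6]
opening: -0.002
```

View pics/c7.png

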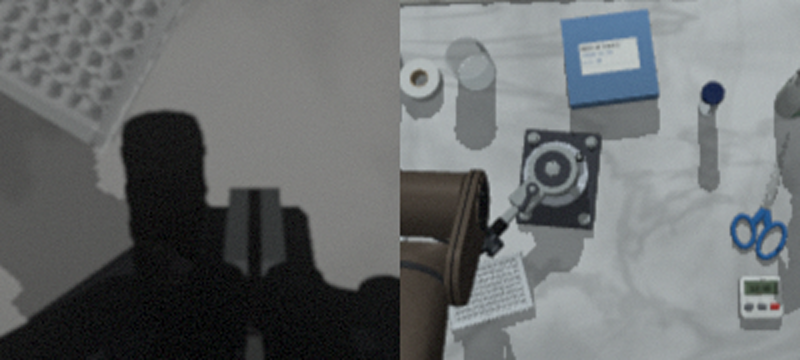

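```bash
python3 -m crank '[[0.004,-0.022,0,0,0,-0.016,0],[0.007,-0.044,0,0,0,-0.032,0],[0.012,-0.087,0,0,0,-0.064,0],[0.015,-0.131,0,0,0,-0.095,0]]'
python3 -m crank '[[0.007,-0.044,0,0,0,-0.032,0],[0.012,-0.087,0,0,0,-0.064,0],[0.015,-0.131,0,0,0,-0.095,0]]'
python3 -m crank '[[0.007,-0.044,0,0,0,-0.032,0],[0.012,-0.087,0,0,0,-0.064,0],[0.012,-0.087,0,0,0,-0.064,0]]'
python3 - <<'E'
from h import *
p=shot('wrist','w8.png');t=shot('top','t8.png');s=shot('scene','s8.png')
a=np.hstack([cv2.imread('pics/s8.png')[150:270,150:280],cv2.imread('pics/t8.png')[140:260,180:310]])
cv2.imwrite('pics/c8.png',cv2.resize(a,None,fx=3,fy=3,interpolation=cv2.INTER_CUBIC))
E
```

```text
time: 8.8
eef_pos: [0.5263, 0.0599, 0.0781]
tcp_rot: [0.311, 0.951, 0.002, 0.002]
contact_force: [6.4, 5.8, -2.4]
opening: -0.001
time: 9.1
eef_pos: [0.5129, 0.0454, 0.0781]
tcp_rot: [0.239, 0.971, 0.002, 0.002]
contact_force: [7.1, 5.9, -2.3]
opening: -0.003
time: 9.4
eef_pos: [0.5047, 0.034, 0.0781]
tcp_rot: [0.19, 0.982, 0.001, 0.002]
contact_force: [3.4, 3.2, -0.6]
opening: 0.005
```

View pics/c8.png

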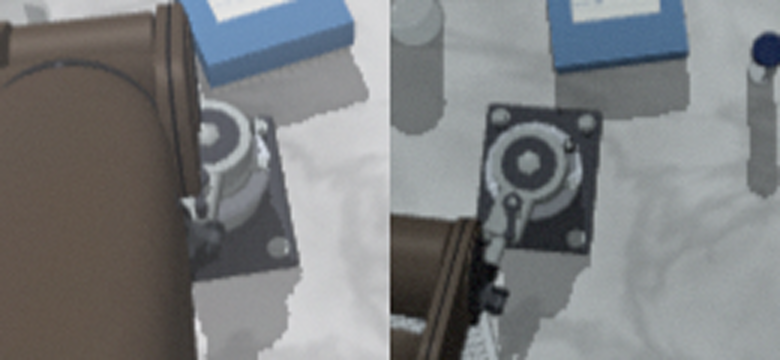

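```bash
python3 - <<'E'
import cv2
a=cv2.imread('pics/t8.png')[180:250,210:270]; cv2.imwrite('pics/c9.png',cv2.resize(a,None,fx=8,fy=8,interpolation=cv2.INTER_CUBIC))
E
```

```text
(no output)
```

View pics/c9.png

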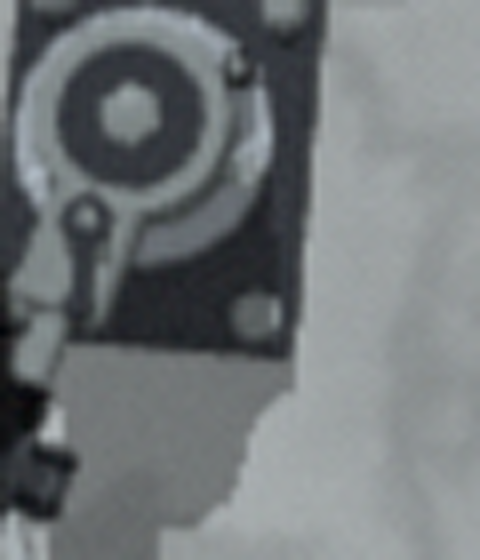

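View pics/w8.png

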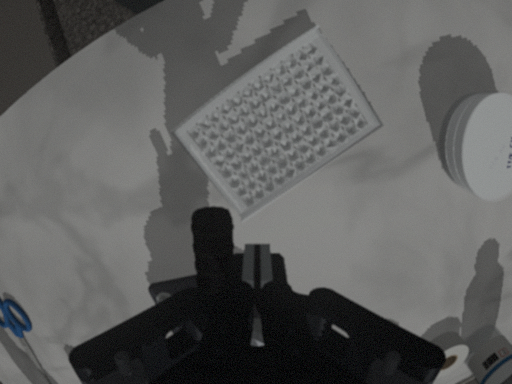

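```bash
python3 -m crank '[[0.005,-0.026,0,0,0,-0.019,0],[0.008,-0.052,0,0,0,-0.038,0],[0.011,-0.079,0,0,0,-0.057,0],[0.014,-0.105,0,0,0,-0.076,0]]'
python3 - <<'E'
from h import *
t=shot('top','t9.png')
a=cv2.imread('pics/t9.png')[180:250,210:270]; cv2.imwrite('pics/c10.png',cv2.resize(a,None,fx=8,fy=8,interpolation=cv2.INTER_CUBIC))
for l in ['lug_face','stop_face','grip','lever_tip']:
    for q in finder.pinpoint(l,t)[:2]: print(l,q)
E
```

```text
time: 9.95
eef_pos: [0.4971, 0.0206, 0.0782]
tcp_rot: [0.131, 0.991, 0.001, 0.002]
contact_force: [6.3, 4.6, -0.9]
opening: 0.004
lug_face {'location': [196.8, 238.8], 'confidence': 0.55}
stop_face {'location': [190.3, 239.5], 'confidence': 0.46}
stop_face {'location': [201.2, 231.1], 'confidence': 0.19}
grip {'location': [238.1, 214.9], 'confidence': 0.87}
lever_tip {'location': [219.1, 223.0], 'confidence': 0.6}
```

View pics/c10.png

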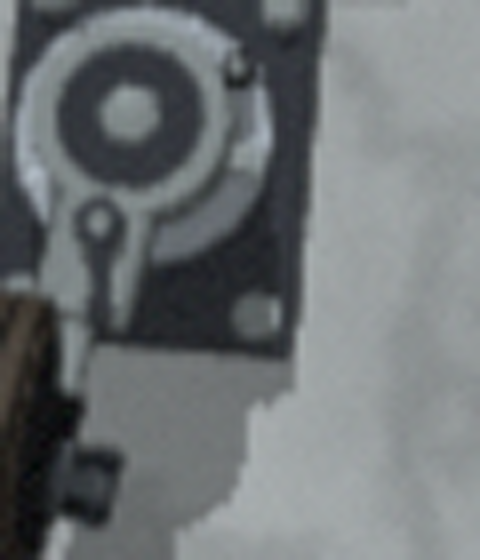

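```bash
python3 -m crank '[[0.005,-0.026,0,0,0,-0.019,0],[0.008,-0.052,0,0,0,-0.038,0],[0.011,-0.079,0,0,0,-0.057,0]]'
python3 - <<'E'
from h import *
t=shot('top')
for l,z in [('lug_face',.065),('stop_face',.065),('grip',.085)]:
    for q in finder.pinpoint(l,t)[:1]: print(l,q, onz(t,q['location'][::-1],z).round(4))
E
```

```text
time: 10.5
eef_pos: [0.4923, 0.0098, 0.0782]
tcp_rot: [0.087, 0.996, 0.001, 0.002]
contact_force: [5.4, 4.3, 1.0]
opening: 0.002
lug_face {'location': [197.1, 240.4], 'confidence': 0.62} [ 0.6118 -0.0765  0.065 ]
stop_face {'location': [188.7, 238.7], 'confidence': 0.55} [ 0.637  -0.0718  0.065 ]
grip {'location': [201.4, 226.9], 'confidence': 0.74} [ 0.5968 -0.0388  0.085 ]
```

```bash
python3 -m crank '[[0.005,-0.026,0,0,0,-0.019,0],[0.008,-0.052,0,0,0,-0.038,0],[0.011,-0.079,0,0,0,-0.057,0]]'
python3 -m crank '[[0.005,-0.026,0,0,0,-0.019,0],[0.008,-0.052,0,0,0,-0.038,0]]'
python3 - <<'E'
from h import *
t=shot('top','t10.png')
a=cv2.imread('pics/t10.png')[180:250,210:270]; cv2.imwrite('pics/c11.png',cv2.resize(a,None,fx=8,fy=8,interpolation=cv2.INTER_CUBIC))
for l,z in [('lug_face',.065),('stop_face',.065),('grip',.085)]:
    for q in finder.pinpoint(l,t)[:1]: print(l,q, onz(t,q['location'][::-1],z).round(4))
E
```

```text
time: 11.0
eef_pos: [0.4885, -0.0015, 0.0782]
tcp_rot: [0.042, 0.999, 0.001, 0.002]
contact_force: [4.3, 5.1, 0.2]
opening: 0.0
time: 11.2
eef_pos: [0.4866, -0.0092, 0.0782]
tcp_rot: [0.012, 1.0, 0.001, 0.001]
contact_force: [3.8, 6.1, 0.4]
opening: -0.0
lug_face {'location': [193.5, 238.9], 'confidence': 0.57} [ 0.6226 -0.0722  0.065 ]
stop_face {'location': [191.4, 239.0], 'confidence': 0.59} [ 0.6289 -0.0726  0.065 ]
grip {'location': [196.1, 231.3], 'confidence': 0.6} [ 0.612  -0.0516  0.085 ]
```

View pics/c11.png

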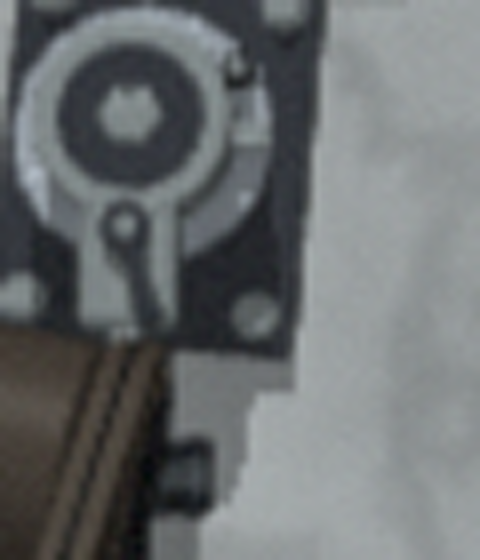

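```bash
python3 -m crank '[[0.003,-0.017,0,0,0,-0.013,0],[0.005,-0.035,0,0,0,-0.025,0]]'
python3 -m crank '[[0.003,-0.017,0,0,0,-0.013,0],[0.005,-0.035,0,0,0,-0.025,0]]'
```

```text
time: 11.6
eef_pos: [0.4854, -0.0144, 0.0782]
tcp_rot: [-0.007, 1.0, 0.001, 0.001]
contact_force: [4.0, 5.6, 1.4]
opening: 0.003
time: 11.8
eef_pos: [0.4847, -0.0196, 0.0782]
tcp_rot: [-0.027, 1.0, 0.001, 0.001]
contact_force: [2.9, 5.6, 1.6]
opening: -0.0
```

```bash
python3 -m crank '[[0.003,-0.017,0,0,0,-0.013,0],[0.004,-0.026,0,0,0,-0.019,0]]'
```

```text
time: 12.0
eef_pos: [0.4842, -0.0237, 0.0782]
tcp_rot: [-0.042, 0.999, 0.001, 0.001]
contact_force: [3.9, 5.7, 3.0]
opening: 0.001
```

```bash
python3 -m crank '[[0.003,-0.017,0,0,0,-0.013,0],[0.004,-0.026,0,0,0,-0.019,0]]'
```

```text
time: 12.2
eef_pos: [0.4839, -0.0276, 0.0782]
tcp_rot: [-0.056, 0.998, 0.001, 0.001]
contact_force: [2.8, 5.3, 2.9]
opening: -0.0
```

```bash
python3 -m crank '[[0.003,-0.017,0,0,0,-0.013,0],[0.004,-0.026,0,0,0,-0.019,0]]'
python3 - <<'E'
from h import *
t=shot('top','t11.png')
a=cv2.imread('pics/t11.png')[180:250,210:270]; cv2.imwrite('pics/c12.png',cv2.resize(a,None,fx=8,fy=8,interpolation=cv2.INTER_CUBIC))
E
```

```text
time: 12.4
eef_pos: [0.4836, -0.0315, 0.0781]
tcp_rot: [-0.071, 0.997, 0.001, 0.001]
contact_force: [2.6, 5.9, 2.2]
opening: 0.004
```

View pics/c12.png

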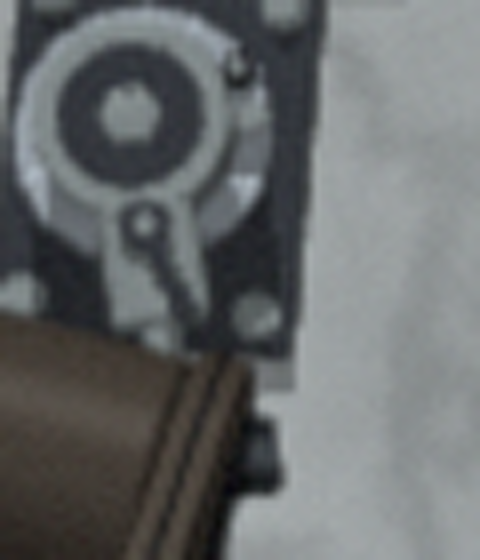

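```bash
python3 -m crank '[[0.002,-0.013,0,0,0,-0.009,0],[0.003,-0.02,0,0,0,-0.015,0]]'
```

```text
time: 12.65
eef_pos: [0.4835, -0.0345, 0.0781]
tcp_rot: [-0.083, 0.997, 0.001, 0.001]
contact_force: [3.0, 5.0, 2.5]
opening: 0.001
```

```bash
python3 -m crank '[[0.002,-0.013,0,0,0,-0.009,0],[0.003,-0.02,0,0,0,-0.015,0]]'
```

```text
time: 12.85
eef_pos: [0.4835, -0.0375, 0.0782]
tcp_rot: [-0.095, 0.995, 0.001, 0.0]
contact_force: [2.9, 6.0, 2.6]
opening: -0.001
```

```bash
python3 -m crank '[[0.002,-0.013,0,0,0,-0.009,0],[0.003,-0.02,0,0,0,-0.015,0]]'
```

```text
time: 13.05
eef_pos: [0.4836, -0.0405, 0.0781]
tcp_rot: [-0.107, 0.994, 0.001, 0.0]
contact_force: [2.2, 5.6, 2.9]
opening: 0.002
```

```bash
python3 -m crank '[[0.002,-0.013,0,0,0,-0.009,0],[0.003,-0.02,0,0,0,-0.015,0]]'
```

```text
time: 13.25
eef_pos: [0.4837, -0.0435, 0.0781]
tcp_rot: [-0.118, 0.993, 0.001, 0.0]
contact_force: [2.0, 5.9, 3.2]
opening: 0.003
```

```bash
python3 -m crank '[[0.002,-0.013,0,0,0,-0.009,0],[0.003,-0.02,0,0,0,-0.015,0]]'
```

```text
time: 13.45
eef_pos: [0.4838, -0.0465, 0.0781]
tcp_rot: [-0.13, 0.992, 0.002, 0.0]
contact_force: [1.3, 6.3, 3.4]
opening: -0.0
```

```bash
python3 -m crank '[[0.002,-0.013,0,0,0,-0.009,0],[0.003,-0.02,0,0,0,-0.015,0]]'
```

```text
time: 13.65
eef_pos: [0.4841, -0.0495, 0.0781]
tcp_rot: [-0.142, 0.99, 0.002, -0.0]
contact_force: [1.7, 5.4, 3.6]
opening: -0.0
```

```bash
python3 -m crank '[[0.002,-0.013,0,0,0,-0.009,0],[0.003,-0.02,0,0,0,-0.015,0]]'
python3 - <<'E'
from h import *
t=shot('top','t12.png')
a=cv2.imread('pics/t12.png')[180:250,210:270]; cv2.imwrite('pics/c13.png',cv2.resize(a,None,fx=8,fy=8,interpolation=cv2.INTER_CUBIC))
E
```

```text
time: 13.85
eef_pos: [0.4844, -0.0525, 0.0781]
tcp_rot: [-0.153, 0.988, 0.002, -0.0]
contact_force: [1.6, 5.9, 3.1]
opening: -0.003
```

View pics/c13.png

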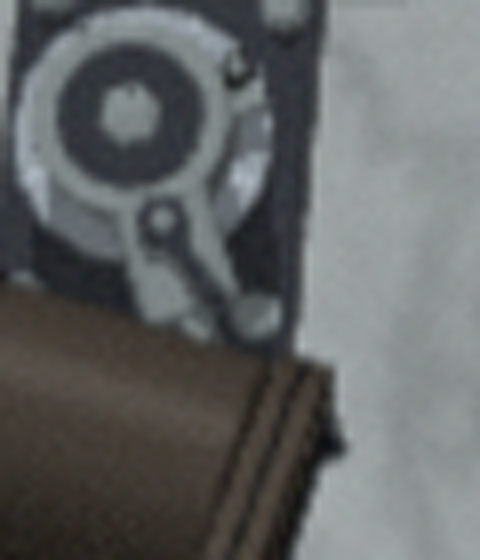

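Lug (zoom ~(255,95)) is almost at the pin (240,75); continuing in small steps.

```bash
python3 -m crank '[[0.002,-0.013,0,0,0,-0.009,0],[0.003,-0.02,0,0,0,-0.015,0]]'
```

```text
time: 14.1
eef_pos: [0.4847, -0.0554, 0.0781]
tcp_rot: [-0.165, 0.986, 0.002, -0.0]
contact_force: [0.2, 6.3, 4.7]
opening: 0.0
```

```bash
python3 -m crank '[[0.002,-0.013,0,0,0,-0.009,0],[0.003,-0.02,0,0,0,-0.015,0]]'
```

```text
time: 14.3
eef_pos: [0.485, -0.0578, 0.0781]
tcp_rot: [-0.176, 0.984, 0.003, -0.001]
contact_force: [-0.2, 9.2, 6.7]
opening: -0.003
```

```bash
python3 -m crank '[[0.002,-0.013,0,0,0,-0.009,0],[0.003,-0.02,0,0,0,-0.015,0]]'
```

```text
time: 14.5
eef_pos: [0.4853, -0.06, 0.078]
tcp_rot: [-0.188, 0.982, 0.004, -0.001]
contact_force: [-2.0, 10.6, 7.7]
opening: 0.0
```

```bash
python3 -m crank '[[0,-0.006,0,0,0,-0.004,0],[0.001,-0.012,0,0,0,-0.006,0]]'
```

```text
time: 14.7
eef_pos: [0.4854, -0.0613, 0.078]
tcp_rot: [-0.192, 0.981, 0.004, -0.001]
contact_force: [-1.7, 13.0, 7.8]
opening: -0.0
```

```bash
python3 -m crank '[[0,-0.006,0,0,0,-0.004,0],[0.001,-0.012,0,0,0,-0.006,0]]'
```

```text
time: 14.9
eef_pos: [0.4857, -0.0625, 0.078]
tcp_rot: [-0.197, 0.98, 0.005, -0.002]
contact_force: [-2.7, 13.6, 8.7]
opening: 0.001
```

```bash
python3 -m crank '[[0,-0.008,0,0,0,-0.004,0],[0,-0.012,0,0,0,-0.004,0],[0,-0.012,0,0,0,-0.004,0],[0,-0.012,0,0,0,-0.004,0],[0,-0.012,0,0,0,-0.004,0]]'
```

```text
time: 15.4
eef_pos: [0.486, -0.0637, 0.078]
tcp_rot: [-0.2, 0.98, 0.005, -0.002]
contact_force: [-3.7, 13.7, 10.3]
opening: -0.002
```

```bash
python3 -m crank '[[0,0,0,0,0,0,0],[0,0,0,0,0,0,0]]'
```

```text
time: 15.6
eef_pos: [0.486, -0.0637, 0.078]
tcp_rot: [-0.2, 0.98, 0.005, -0.002]
contact_force: [-3.6, 14.6, 10.3]
opening: -0.001
```

```bash
python3 -m crank '[[0,0.02,0,0,0,0,0],[0,0.04,0,0,0,0,0],[0,0.1,0,0,0,0,0],[0,0.2,0,0,0,0,0],[0,0.25,0,0,0,0,0],[0,0.25,-0.3,0,0,0,0],[0,0.25,-0.6,0,0,0,0],[0,0.25,-0.9,0,0,0,0],[0,0.25,-0.9,0,0,0,0]]'
python3 -m crank '[[0,0.3,0,0,0,0,0],[0,0.6,0,0,0,0,0],[0,0.9,0,0,0,0,0],[0,0.9,0,0,0,0,0],[0,0.9,0,0,0,0,0],[0,0.9,0,0,0,0,0]]'
python3 - <<'E'
from h import *
t=shot('top','t13.png');s=shot('scene','s13.png')
a=np.hstack([cv2.imread('pics/t13.png')[180:250,200:280],cv2.imread('pics/s13.png')[165:235,180:260]]); cv2.imwrite('pics/c14.png',cv2.resize(a,None,fx=5,fy=5,interpolation=cv2.INTER_CUBIC))
for l,z in [('lug_face',.065),('stop_face',.065)]:
  for p in (t,s):
    for q in finder.pinpoint(l,p)[:1]: print(l,q, onz(p,q['location'][::-1],z).round(4))
print(telemetry.get_state()['dq'],telemetry.get_state()['contact_force'])
E
```

```text
time: 16.5
eef_pos: [0.4766, -0.0342, 0.2202]
tcp_rot: [-0.201, 0.98, -0.003, 0.006]
contact_force: [0.9, -0.0, -0.4]
opening: -0.003
time: 17.1
eef_pos: [0.4202, 0.0903, 0.2122]
tcp_rot: [-0.2, 0.98, -0.0, -0.0]
contact_force: [0.0, -0.1, -0.2]
opening: 0.001
lug_face {'location': [190.7, 240.9], 'confidence': 0.59} [ 0.6309 -0.0782  0.065 ]
lug_face {'location': [215.1, 218.7], 'confidence': 0.61} [ 0.5823 -0.0281  0.065 ]
stop_face {'location': [199.9, 226.8], 'confidence': 0.59} [ 0.6044 -0.0364  0.065 ]
stop_face {'location': [193.5, 235.8], 'confidence': 0.55} [ 0.6315 -0.0817  0.065 ]
[ 0.00488829 -0.00144779  0.00026657  0.00176939 -0.00136338  0.0004696 ] [ 0.71000841 -0.46010205 -0.01312181]
```

View pics/c14.png

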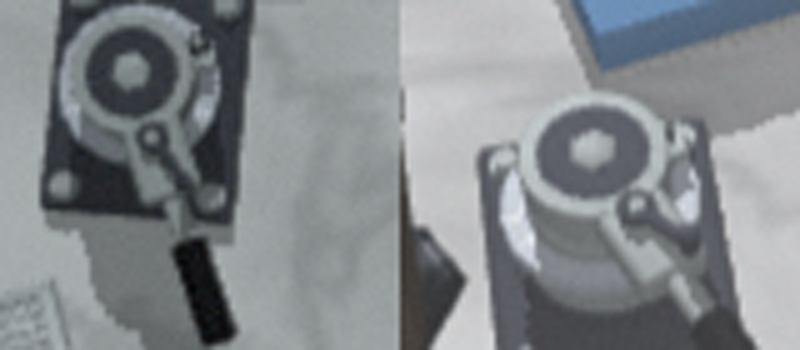

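View pics/s13.png

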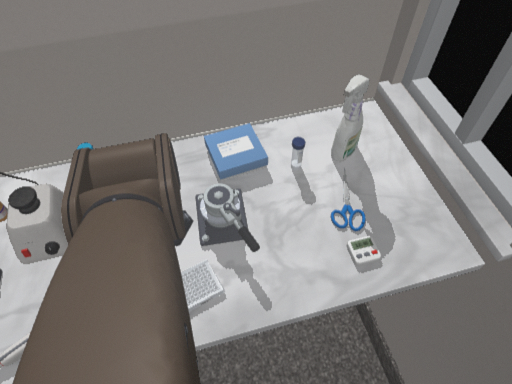

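```bash
python3 -c "
from plant import ticket; print(ticket.sign_off())"
```

```text
the job is handed in; nothing more can be done
None
```

I pushed the direction lever over to the loosening side and swung the ratchet counter-clockwise until the plug's lug met the rubber stop. I then held about 15 N at the grip for roughly half a second, backed off and handed the job in at about 17 s. `sign_off` gives no verdict, so I don't know the judged result.

- **Lever:** in the last pictures it is still on the counter-clockwise (loosening) side.
- **Plug:** the load at the grip was about 5–9 N while turning. It rose to 10.6 N on touching the stop and 14.8 N at the hold, which I work out as about 30 N of lug on pin. That figure is an estimate from the wrist force, as the contact itself can't be read directly.
- **Side load:** during the lean there was also about 10 N of vertical force at the tool. It vanished when I let go.
- **At the end:** the pictures show the lug up against the pin and the ratchet left where it was released. The arm was clear, with a wrist force near zero. The beaker was hidden behind the arm and the well plate partly so; I saw no sign that any bystander had moved.
- **Disagreement:** in the last pictures the network's lug and stop points were unreliable. One of the two estimates for each point was clearly wrong, some 30 to 70 mm off. The better lug and stop estimates lie about 3.5 mm apart, but they come from different cameras. My judgement that the lug is at the stop rests on the force rise and the zoomed pictures.

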